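# Drop the slice stop into the hidden index notch of the bread-slicing board

### The job

Take the L-footed stop (the post with the toe, not the plain post) and put its foot down into the slot of the bread board's rail, with the toe pointing away from the board and hooked under the overhanging lip. Resting its toe lightly on the covered track under the lip, slide it gently along the rail until it drops into the notch hidden there; stop, see that its foot is fully home on the slot's floor, and leave it there upright, without forcing anything or disturbing the other things on the counter.

Things in the scene. Friction and masses are not known exactly. Their poses are not given: they have to be found in the camera images.
- stop: The slice stop, standing loose and upright: a steel post 16 mm (its x) by 20 mm (y) with a brass head on top and a toe at the bottom sticking out to +x, so that the flat sole is an L-foot from x = -8 to +22 mm. 95 mm tall, about 0.18 kg. Origin: centre of the post's underside; z up.
- head (a point): Grip point on the stop's axis, 78 mm above its sole. The brass head is 26 mm (x) by 24 mm (y) and reaches from 55 to 95 mm above the sole.
- toe (a point): Tip of the stop's toe, at its underside: 22 mm along +x from the stop's origin. The toe is 8 mm thick and 20 mm wide.
- rail: Wooden bread board with an aluminium rail along its far edge, fixed. Origin: on the counter under the rail's centre; y along the rail; +x across it, away from the wide part of the board. Board: x -210 to +50, y -170 to +170, 18 mm thick, with a low fence 40 mm high at its -y edge. Rail: x -45 to +45, y -160 to +160, top 55 mm above the counter.
- slot (a point): Centre of the floor of the rail's slot, 24 mm above the counter; axes as the rail. The slot is open to above from x = -28 to +12 and y = -85 to +85 mm in the rail's frame. A lip, 49 to 55 mm above the counter, covers what lies beyond (x +12 to +45).
- track (a point): A point of the hidden track under the lip, at mid-length of the rail (26.5 mm to +x of the rail's origin); not the notch. Flat rigid steel, top 36 mm above the counter, x +13.5 to +39.5, open to the slot. One notch, 24 mm wide along y, is cut across it, open down to the level of the slot's floor (12 mm lower); its centre is anywhere from y = -45 to +45 mm, new each time.
- spare: A plain post, like the stop but without a toe (16 by 20 mm foot, same brass head, 95 mm tall). Not needed; leave it alone. Origin: centre of its underside.
- saucer: White saucer, 140 mm across, 16 mm high. Leave it alone. Origin: centre of the underside.
- teacup: White cup with a handle, 86 mm across, 60 mm high. Leave it alone. Origin: centre of the underside.
- mill: Dark wooden pepper mill, 54 mm across, 185 mm tall. Leave it alone. Origin: centre of the underside.
- jar: Glass jar with brass lid, 68 mm across, 110 mm tall. Leave it alone. Origin: centre of the underside.
- dish: Small blue bowl standing on the board, 64 mm across, 26 mm high. Leave it alone. Origin: centre of the underside.
- spoon: Wooden spoon lying flat, 260 mm long. Leave it alone. Origin: middle of the underside.

How it is judged:
On the way:
1. the stop's toe is under the lip and rests on the track there (over 0.5 N, within 3 mm of its height) (x of toe in the frame of rail between 0.016 and 0.04 m and y of toe in the frame of rail between -0.085 and 0.085 m and z of toe in the frame of rail between 0.0335 and 0.039 m and contact force between stop and rail above 0.5 N), for 0.1 s.
At the end, for the whole second after the job is handed in: the stop stands released and at rest, upright within 7 degrees, its toe at least 4 mm under the lip and in the notch, its sole on the slot's floor (within 3 mm); nothing else disturbed (x of toe in the frame of rail between 0.016 and 0.04 m and y of toe in the frame of rail between -0.07 and 0.07 m and z of toe in the frame of rail between 0.021 and 0.027 m and z of stop in the frame of rail between 0.021 and 0.027 m and angle between stop's own z axis and vertical below 0.12 rad and linear speed of stop below 0.02 m/s); the robot touches nothing.
It fails at once if while held, the stop is pressed or pushed against the rail or board with more than 25 N (contact force between stop and rail above 25 N and contact force between the fingers and stop above 1 N).
It fails at once if the robot itself pushes on the rail or board with more than 15 N (contact force between the arm and rail above 15 N).
It fails at once if another thing on the counter is shifted by more than 30 mm (distance of any of spare, saucer, teacup, mill, jar, dish, spoon from where it was at the start of the episode above 0.03 m).
It fails at once if the plain post, pepper mill, cup or jar is tipped over (angle between any of spare, mill, teacup, jar's own z axis and vertical above 0.4 rad).
It also fails if it takes over 72 s, if anything falls off the work surface, if the arm or the gripper's body presses on something with over 40 N, if the wrist force passes 120 N, or if a joint passes its speed limit or range.

### The arm

A 7-joint arm with a two-finger parallel gripper is mounted at the origin on the work surface. World frame = base frame: x ahead of the robot, y to its left, z up, the work surface at z = 0. Lengths are in m, angles in rad, forces in N, time in s.
With the tool pointing down it reaches from about 0.375 to 0.925 m from the base axis. Payload 3.1 kg.
Tool frame: the origin (TCP) lies between the finger pads; the fingertips stand 14 mm ahead of it and the grasp point (between the pads) lies 5 mm behind it (robot.tcp_to_tips is the distance from the TCP to the fingertips, in m); z points along the fingers, y is the line along which they close (so a half turn about z gives the same grasp; the last joint's range is limited). The gripper opens to 85 mm and grips with 20 to 120 N. Pads are 22 mm wide; open, the fingers measure 114 mm over their backs; the gripper's body (76 mm by 85 mm) begins 54 mm behind the grasp point. The pads swing forward as they close: fully open they stand 13 mm farther back than shut.
Start: joints at [1.239, 0.383, 0.044, 1.598, -0.018, 1.161, -0.05], TCP at [0.151, -0.632, 0.245] pointing down, gripper open.
Joint ranges: [-2.61, 2.61], [-0.41, 2.15], [-1.48, 1.57], [0, 2.5], [-1.57, 4.71], [0.05, 1.97], [-2.85, 2.85]. Speed limits (rad/s): [2.79, 2.79, 3.14, 3.14, 3.14, 3.14, 3.14].

### API

Orientations are given as a unit quaternion [x, y, z, w].
In Python, from plant import robot gives the robot as it stands. Calls block until the motion is done:
- robot.reach(position, orientation): joint-space move of the TCP to a pose.
- robot.move_l(position, rot=None, feed=0.15, contact_N=None): straight line of the TCP; rot=None keeps the orientation; feed is the mean speed in m/s. With contact_N (N) it stops when the force on the tool has changed by that much, and returns True; else False.
- robot.movej(angles): joint-space move.
- robot.release() and robot.gripper_close(): open the fingers fully, or close them until they stop; the grip force is fixed at half the most.
- robot.pause(seconds).
- robot.inverse_kinematics(position, orientation): joint angles nearest the present ones, or None.
- robot.read_state(): the state.
- robot.read_camera(name): name is "scene" or "top" or "wrist"; returns the picture (384x512x3 uint8, red, green, blue); there is no depth.
- robot.camera_params(name): a dict with "fx", "fy", "cx", "cy" (pixels), "world_to_cam" (4x4, takes a point from world to camera coordinates). Camera axes: x right, y down, z forward; pixel columns grow to the right and rows downward; lengths in m; the calibration is good to about 2 mm. A picture is of the moment at which its call begins: read the wrist's pose just before it. camera_params takes no time and is no camera call; for the wrist camera it gives the pose at the moment of the call.
A pose or a line that the arm cannot do raises robot.IKError and nothing moves.
- robot.finish_job(): hands the job in; it is judged then, once.
Trained networks look in the newest picture that a camera, given by its name, has taken for a name from the list of things; names that differ only in an ending like _2 or _b are one class to them, and where a whole thing is asked for, a point or a joint stands for the part that bears it (a point fixed in the world has none). Each returns a list of dicts, best first, with "conf" (0 to 1); they miss things now and then, are a little off and sometimes report something else, mostly with a low value. They report only what shows in the picture. A call takes as long as a camera call.
- robot.spot_in(camera, query): "position" ([x, y, z] in m, in world coordinates, good to about 4 mm: the middle of the surface that is visible of it).
- robot.silhouettes(camera, query): "pixels" (384x512 bool, what is visible of it).
The state is a dict: "clock": time; "joint_positions": joint angles; "qd": joint speeds; "joint_efforts": joint torques, N m; "ee_pos": TCP position; "eef_rot": TCP orientation; "wrist_force": force on the tool from outside, world axes, zero at the start; "ft_torque": the same for the moment, N m; "finger_gap": finger opening in m; "finger_force": force on a finger pad.
Only numpy, scipy, OpenCV 4.12 (cv2) and the standard library are available. Lean on these libraries where they do the work, as an engineer would, in place of code of your own. Each camera call takes 0.05 s, during which the arm holds its last target. There are 200 camera calls.

## Working session

There is one attempt and no reset: what is moved stays moved. The work goes in short steps, each a Python script; the robot and the scene stay as the last script left them, time stands still between calls to the robot, and variables do not carry over. Pictures are saved under pics/ and viewed, at most 10 in all, crops included, and the job is handed in when it is done.

```bash
ls; mkdir -p pics; python3 - <<'E'
from plant import robot
import cv2,numpy as np
for c in ["scene","top"]:
    im=robot.read_camera(c); cv2.imwrite(f"pics/{c}0.png",im[:,:,::-1])
    for q in ["stop","head","toe","spare","rail","slot","track","mill","jar","teacup","dish","saucer","spoon"]:
        print(c,q,[(np.round(d["position"],3).tolist(),round(d["conf"],2)) for d in robot.spot_in(c,q)[:3]])
    p=robot.camera_params(c); print(p)
print(robot.read_state())
E
```

```text
pics
scene stop [([0.474, 0.279, 0.065], 0.51)]
scene head [([0.465, 0.277, 0.064], 0.86)]
scene toe [([0.471, 0.275, 0.069], 0.5)]
scene spare [([0.567, 0.322, 0.071], 0.83)]
scene rail [([0.525, -0.013, 0.022], 0.87)]
scene slot [([0.52, -0.013, 0.021], 0.69), ([0.48, -0.458, 0.064], 0.51), ([0.566, 0.319, 0.07], 0.49)]
scene track [([0.521, -0.008, 0.02], 0.73), ([0.567, 0.32, 0.07], 0.72), ([0.47, 0.281, 0.065], 0.49)]
scene mill [([0.784, 0.04, 0.092], 0.63)]
scene jar [([0.477, -0.457, 0.068], 0.85)]
scene teacup [([0.644, -0.447, 0.042], 0.58)]
scene dish [([0.418, -0.025, 0.04], 0.54)]
scene saucer [([0.72, 0.295, 0.009], 0.78)]
scene spoon [([0.781, -0.267, 0.013], 0.68)]
{'fx': 358.91313515661454, 'fy': 358.91313515661454, 'cx': 254.08860935425352, 'cy': 190.78592503502048, 'world_to_cam': array([[-0.82746216,  0.5612695 ,  0.01682021,  0.52870313],
       [ 0.32105643,  0.49747423, -0.80587975, -0.09273302],
       [-0.46068334, -0.66143476, -0.59184028,  1.38779003],
       [ 0.        ,  0.        ,  0.        ,  1.        ]])}
top stop [([0.466, 0.263, 0.093], 0.66), ([
[... 1053 characters left out ...]
': array([ 1.239211  ,  0.38290879,  0.04387477,  1.59787115, -0.01787338,
        1.16120917, -0.04990441]), 'qd': array([ 0.00058002,  0.00012619, -0.00117187, -0.00081209, -0.00112209,
       -0.00016573,  0.00071377]), 'joint_efforts': array([ 5.69924287e-04, -4.33439183e+01,  1.02337673e+00, -2.49911374e+01,
        1.05458111e-02,  1.96276102e-03,  9.28218526e-06]), 'ee_pos': array([ 0.15061318, -0.6323239 ,  0.24527651]), 'eef_rot': array([ 9.93171392e-01,  1.16664417e-01,  2.99097490e-06, -2.83505255e-06]), 'wrist_force': array([-0.27067365,  0.532105  ,  0.22653825]), 'ft_torque': array([-0.03782942, -0.0245024 ,  0.0060898 ]), 'finger_force': 0.0, 'finger_gap': 0.08537703058643029}
```

View pictures.

View pics/scene0.png

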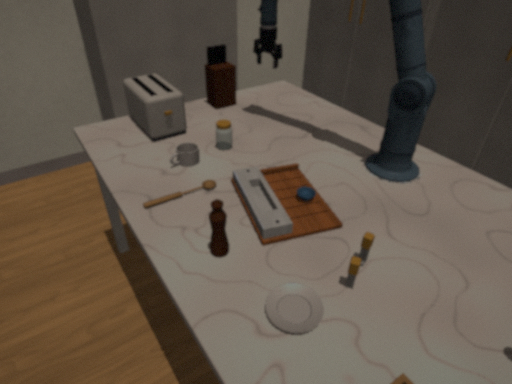

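View pics/top0.png

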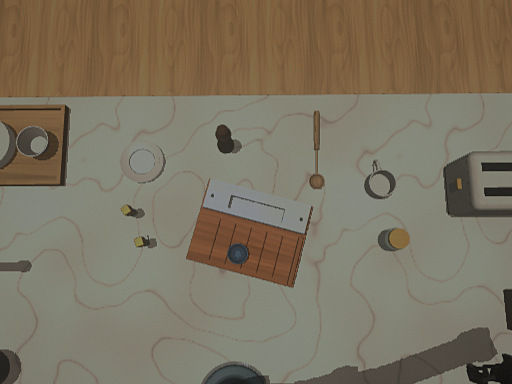

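The scene view shows the board with its rail on the far side, at about (262,200), and two brass-headed posts at (368,240) and (354,265). In the top view the posts are at (140,241) and (126,210). The networks call the first one the stop. The slot runs from (228,195) to (285,222), so the rail yaw is about -15°. I'll check this with the wrist camera.

```bash
cat > h.py <<'E'
from plant import robot
import numpy as np, cv2
def down(a): return [np.cos(a/2),np.sin(a/2),0,0]
def ray(P,uv,z):
    W=np.asarray(P["world_to_cam"]);R=W[:3,:3];c=-R.T@W[:3,3]
    d=R.T@np.array([(uv[0]-P["cx"])/P["fx"],(uv[1]-P["cy"])/P["fy"],1]); return c+d*(z-c[2])/d[2]
def proj(P,X):
    W=np.asarray(P["world_to_cam"]);p=W[:3,:3]@np.asarray(X)+W[:3,3]
    return np.array([P["cx"]+P["fx"]*p[0]/p[2],P["cy"]+P["fy"]*p[1]/p[2]])
E
python3 - <<'E'
from h import *
import pickle
robot.move_l([0.15,-0.632,0.33])
out={}
for n,pos,a in [("rail",[0.47,-0.05,0.36],0.0),("stop",[0.44,0.26,0.34],0.0)]:
    robot.reach(pos,down(a)); robot.pause(0.3)
    P=robot.camera_params("wrist"); im=robot.read_camera("wrist")
    cv2.imwrite(f"pics/w_{n}.png",im[:,:,::-1]); out[n]=P; print(P)
    for q in ["stop","head","toe","spare","rail","slot"]:
        print(q,[(np.round(d["position"],3).tolist(),round(d["conf"],2)) for d in robot.spot_in("wrist",q)[:2]])
pickle.dump(out,open("cam.pkl","wb"))
print(robot.read_state()["clock"],robot.read_state()["joint_positions"])
E
```

```text
{'fx': 309.6630687487922, 'fy': 309.6630687487922, 'cx': 254.194832358223, 'cy': 190.03651576728183, 'world_to_cam': array([[-4.18426054e-05, -9.99999951e-01,  3.09484334e-04,
        -5.06636983e-02],
       [-9.56580815e-01,  1.30230372e-04,  2.91467199e-01,
         3.77115950e-01],
       [-2.91467225e-01, -2.83851029e-04, -9.56580773e-01,
         6.25966118e-01],
       [ 0.00000000e+00,  0.00000000e+00,  0.00000000e+00,
         1.00000000e+00]])}
stop [([0.47, 0.265, 0.074], 0.9)]
head [([0.469, 0.261, 0.069], 0.77), ([0.649, -0.269, 0.003], 0.41)]
toe [([0.464, 0.262, 0.069], 0.96)]
spare [([0.56, 0.304, 0.02], 0.84), ([0.458, -0.454, 0.002], 0.63)]
rail [([0.521, -0.054, 0.018], 0.72)]
slot [([0.52, -0.054, 0.021], 0.66)]
{'fx': 309.6630687487922, 'fy': 309.6630687487922, 'cx': 254.194832358223, 'cy': 190.03651576728183, 'world_to_cam': array([[-1.44354405e-03, -9.99998653e-01,  7.81274062e-04,
         2.59159035e-01],
       [-9.56606986e-01,  1.60855169e-03,  2.91376883e-01,
         3.54410463e-01],
       [-2.91377747e-01, -3.26756859e-04, -9.56608019e-01,
         5.98302874e-01],
       [ 0.00000000e+00,  0.00000000e+00,  0.00000000e+00,
         1.00000000e+00]])}
stop [([0.472, 0.272, 0.097], 0.83), ([0.558, 0.31, 0.097], 0.37)]
head [([0.466, 0.274, 0.092], 0.81)]
toe []
spare [([0.556, 0.31, 0.098], 0.79)]
rail [([0.513, 0.016, 0.017], 0.62)]
slot [([0.514, 0.018, 0.022], 0.69), ([0.47, 0.273, 0.094], 0.64)]
6.975 [ 0.38965479  0.15288333 -1.080859    1.76835991  0.13981858  1.30329421
 -2.29419858]
```

View pics/w_rail.png

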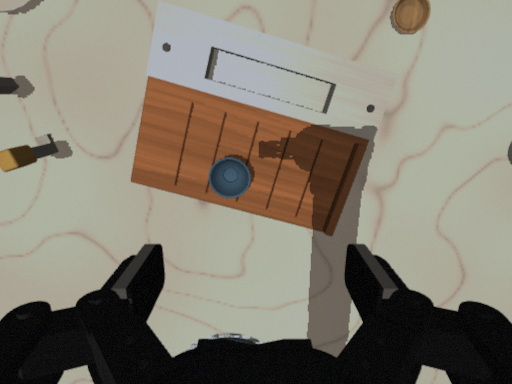

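View pics/w_stop.png

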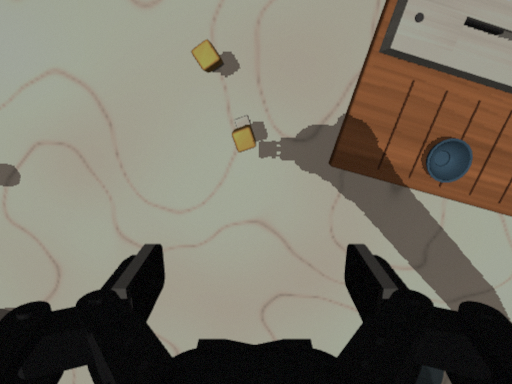

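The toe shows at (50,145) in the first wrist picture and at (243,121) in the second, pointing toward world +x, so the post at (245,138) is the stop. The slot rim corners are near (213,47), (336,85), (327,113) and (206,78). I'll enlarge both areas for precise corners.

```bash
python3 - <<'E'
import cv2,numpy as np
a=cv2.imread("pics/w_rail.png")[35:125,195:350]; b=cv2.imread("pics/w_stop.png")[105:160,215:280]
A=cv2.resize(a,None,fx=5,fy=5,interpolation=cv2.INTER_CUBIC)
B=cv2.resize(b,None,fx=8,fy=8,interpolation=cv2.INTER_CUBIC)
A=cv2.convertScaleAbs(A,alpha=1.0)
for im,s,x0,y0 in((A,5,195,35),(B,8,215,105)):
    for x in range((x0//10+1)*10,x0+im.shape[1]//s,10):
        cv2.line(im,((x-x0)*s,0),((x-x0)*s,6),(0,0,255),1); cv2.putText(im,str(x),((x-x0)*s,16),0,.35,(0,0,255))
    for y in range((y0//10+1)*10,y0+im.shape[0]//s,10):
        cv2.line(im,(0,(y-y0)*s),(6,(y-y0)*s),(0,0,255),1); cv2.putText(im,str(y),(8,(y-y0)*s),0,.35,(0,0,255))
cv2.imwrite("pics/cA.png",A);cv2.imwrite("pics/cB.png",B)
E
```

```text
(no output)
```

View pics/cA.png

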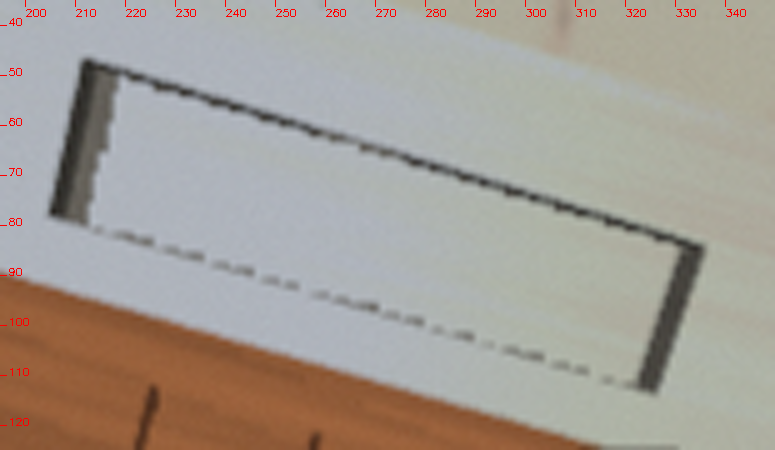

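View pics/cB.png

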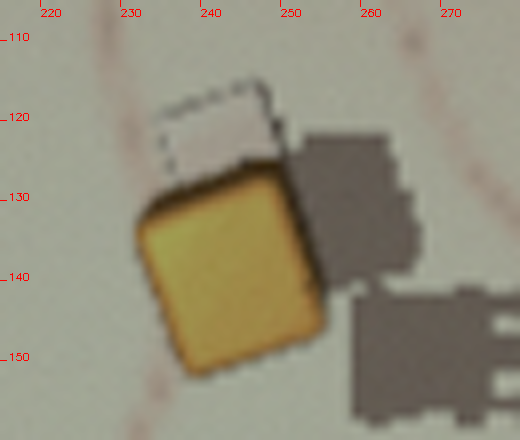

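The slot rim corners read (212,47), (335.6,84.2), (326,113.6) and (205.4,78). The head-top corners are about (232,133), (250,127), (255.6,145.6) and (239.4,152), and the toe tip edge runs from (234.4,119.8) to (247.5,115.3).

```bash
python3 - <<'E'
from h import *
import pickle
C=pickle.load(open("cam.pkl","rb"))
def fit(P,px,z,loc):
    w=np.array([ray(P,p,z)[:2] for p in px]); loc=np.array(loc)/1000
    a=w-w.mean(0); b=loc-loc.mean(0)
    t=np.arctan2((b[:,0]*a[:,1]-b[:,1]*a[:,0]).sum(),(a*b).sum()); R=np.array([[np.cos(t),-np.sin(t)],[np.sin(t),np.cos(t)]])
    o=w.mean(0)-R@loc.mean(0); print("o",o.round(4),"yaw",round(t,4),"res mm",((w-(loc@R.T+o))*1e3).round(1).tolist()); return o,t
fit(C["rail"],[(212,47),(335.6,84.2),(326,113.6),(205.4,78)],.055,[(12,85),(12,-85),(-28,-85),(-28,85)])
P=C["stop"]
fit(P,[(232,133),(249.8,126.9),(255.6,145.6),(239.4,152.1)],.095,[(13,12),(13,-12),(-13,-12),(-13,12)])
fit(P,[(234.4,119.8),(247.5,115.3)],.008,[(22,10),(22,-10)])
E
```

```text
o [ 0.5692 -0.0746] yaw -0.2727 res mm [[-0.7, -0.5], [-0.1, 1.1], [0.5, 0.5], [0.3, -1.1]]
o [0.4634 0.2706] yaw 0.3383 res mm [[-0.5, -1.1], [-1.4, 0.2], [0.9, 1.9], [1.0, -1.0]]
o [0.4625 0.2708] yaw 0.3207 res mm [[-0.0, 0.1], [0.0, -0.1]]
```

```bash
python3 - <<'E'
from h import *
def rail(x,y,z):
    t=-.2727; return [.5692+np.cos(t)*x-np.sin(t)*y,-.0746+np.sin(t)*x+np.cos(t)*y,z]
for a in(0,np.pi):
    print("grasp",np.round(robot.inverse_kinematics([.463,.2707,.073],down(.33+a)),2))
    for y in(-.06,.06): print(np.round(robot.inverse_kinematics(rail(-.015,y,.12),down(-.2727+a)),2))
E
cat >> h.py <<'E'
def rail(x,y,z):
    t=-.2727; return [.5692+np.cos(t)*x-np.sin(t)*y,-.0746+np.sin(t)*x+np.cos(t)*y,z]
def inrail(p):
    t=-.2727; d=np.asarray(p[:2])-[.5692,-.0746]; return np.array([np.cos(t)*d[0]+np.sin(t)*d[1],-np.sin(t)*d[0]+np.cos(t)*d[1],p[2]])
E
```

```text
grasp [ 0.14  0.58 -0.9   1.96  0.59  0.89 -2.31]
[ 1.01  0.6  -1.06  1.89  0.62  1.02 -2.16]
[ 0.59  0.51 -0.78  1.86  0.43  0.95 -2.23]
grasp [ 0.37  0.82 -1.25  1.95  0.91  1.08  0.61]
[ 1.05  0.65 -1.13  1.89  0.68  1.05  0.94]
[ 0.87  0.75 -1.22  1.85  0.79  1.13  0.66]
```

```bash
python3 - <<'E'
from h import *
import json
q=down(.33)
robot.reach([.463,.2707,.18],q)
hit=robot.move_l([.463,.2707,.073],feed=.08,contact_N=4); print("hit",hit)
s=robot.read_state(); print(s["ee_pos"])
robot.gripper_close(); robot.pause(.2)
s=robot.read_state(); zg=s["ee_pos"][2]; print(s["ee_pos"],s["finger_gap"],s["finger_force"],s["wrist_force"])
robot.move_l([.463,.2707,.203],feed=.12)
robot.pause(.2); s=robot.read_state(); print(s["finger_gap"],s["wrist_force"],s["clock"])
json.dump({"zg":zg},open("g.json","w"))
robot.reach(rail(-.015,.066,zg+.10),down(-.2727)); robot.pause(.3)
s=robot.read_state(); print(inrail(s["ee_pos"]),s["wrist_force"],s["clock"],s["joint_positions"].round(2))
P=robot.camera_params("wrist"); cv2.imwrite("pics/w_hold.png",robot.read_camera("wrist")[:,:,::-1])
cv2.imwrite("pics/s_hold.png",robot.read_camera("scene")[:,:,::-1])
E
```

```text
hit False
[0.46346688 0.27102771 0.07359587]
[0.46308323 0.27094698 0.0731986 ] 0.023456472069552193 59.0155827999115 [-0.31858775 -0.62109412  3.0067248 ]
0.023082306645690415 [-0.28755311  0.09503048 -2.03141445] 11.3667
[-0.01551193  0.06754442  0.17347044] [ 1.14409763 -0.81569259 -1.87326891] 12.8167 [ 0.64  0.45 -0.86  1.82  0.39  1.05 -2.21]
```

View pics/w_hold.png

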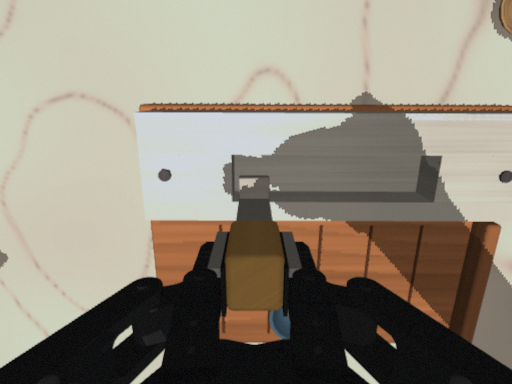

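The stop is held straight, its toe at (254,185) over the slot's +y end, square to the rail. Next I insert it, find the lip edge by light contact, and lower it onto the track.

```bash
python3 - <<'E'
from h import *
import json
zg=json.load(open("g.json"))["zg"]
def st(m):
    s=robot.read_state(); p=inrail(s["ee_pos"]); p[2]-=zg; print(m,(p*1e3).round(2),s["wrist_force"].round(2),s["clock"].round(2)); return s,p
y=.066
print(robot.move_l(rail(-.015,y,zg+.06),feed=.1)); robot.pause(.2); st("above")
h=robot.move_l(rail(-.015,y,zg+.0415),feed=.03,contact_N=3); s,p=st(f"in {h}")
if not h:
    robot.pause(.2)
    h=robot.move_l(rail(.012,y,zg+.0415),feed=.02,contact_N=3); s,p=st(f"lip {h}")
    if h:
        x=p[0]-.003; robot.move_l(rail(x,y,zg+.0415),feed=.02); robot.pause(.2); st("back")
        h=robot.move_l(rail(x,y,zg+.030),feed=.008,contact_N=2); robot.pause(.2); s,p=st(f"down {h}")
E
```

```text
FalseTraceback (most recent call last):
  File "<stdin>", line 7, in <module>
  File "<stdin>", line 5, in st
AttributeError: 'float' object has no attribute 'round'
```

```bash
cat >> h.py <<'E'
import json,os
zg=json.load(open("g.json"))["zg"]
def st(m):
    s=robot.read_state(); p=inrail(s["ee_pos"]); p[2]-=zg; print(m,(p*1e3).round(2),s["wrist_force"].round(2),round(s["clock"],2)); return s,p
E
python3 - <<'E'
from h import *
y=.066
st("above")
h=robot.move_l(rail(-.015,y,zg+.0415),feed=.03,contact_N=3); s,p=st(f"in {h}")
if not h:
    robot.pause(.2)
    h=robot.move_l(rail(.012,y,zg+.0415),feed=.02,contact_N=3); s,p=st(f"lip {h}")
    if h:
        x=p[0]-.003; robot.move_l(rail(x,y,zg+.0415),feed=.02); robot.pause(.2); st("back")
        h=robot.move_l(rail(x,y,zg+.030),feed=.008,contact_N=2); robot.pause(.2); s,p=st(f"down {h}")
E
```

```text
above [-14.36  66.35  60.79] [ 0.68  0.12 -1.95] 13.67
in False [-14.94  66.09  41.49] [ 0.26 -0.26 -2.02] 14.43
lip True [-10.36  65.53  40.38] [-0.91 -0.74 -2.5 ] 15.2
back [-13.47  65.89  41.38] [-0.19 -0.3  -1.65] 15.68
down False [-13.32  66.    30.04] [ 0.21  0.48 -2.6 ] 17.48
```

The toe tip touched the lip edge because I held it 2–3 mm too high. That still calibrates x: my x reading is good to about 0.5 mm. I'll redo it with the sole at 38.5 mm.

```bash
python3 - <<'E'
from h import *
y=.066
robot.move_l(rail(-.0135,y,zg+.0385),feed=.03); robot.pause(.3); st("up")
h=robot.move_l(rail(-.001,y,zg+.0385),feed=.025,contact_N=4); robot.pause(.2); s,p=st(f"under {h}")
if not h:
    h=robot.move_l(rail(-.001,y,zg+.031),feed=.008,contact_N=2); s,p=st(f"down {h}"); robot.pause(.3); st("rest")
E
```

```text
up [-13.65  65.95  38.32] [ 0.37 -0.34 -2.14] 18.21
under False [-1.2  66.03 38.44] [-0.64 -0.8  -1.92] 19.06
down True [-1.02 66.04 36.04] [-0.22  0.08  4.4 ] 19.55
rest [-1.06 66.03 36.02] [-0.48  0.89  4.78] 19.85
```

```bash
python3 - <<'E'
from h import *
x=-.001; y=.066; zc=.0360
while y>-.066:
    y-=.002
    robot.move_l(rail(x,y,zg+zc),feed=.02)
    s=robot.read_state(); F=s["wrist_force"]; p=inrail(s["ee_pos"]); z=p[2]-zg
    if s["clock"]>52 or np.hypot(F[0],F[1])>10 or F[2]>14: st("abort"); break
    fc=F[2]+2
    if fc<1.2:
        h=robot.move_l(rail(x,y,zg+.0325),feed=.012,contact_N=2)
        s,p=st(f"probe {h} cmd y {y*1e3:.0f}")
        if p[2]<.0342: print("IN NOTCH"); break
        zc=p[2]-.0001
    elif fc>6: zc+=.0001
    elif fc<3: zc-=.0001
robot.pause(.2); st("end"); print(zc)
E
```

```text
probe False cmd y 14 [-1.32 13.65 32.16] [-0.16 -0.02 -1.74] 26.82
IN NOTCH
end [-1.13 13.69 32.41] [-1.16 -0.55 -1.58] 27.02
0.036
```

```bash
python3 - <<'E'
from h import *
h=robot.move_l(rail(-.001,.0137,zg+.0215),feed=.012,contact_N=2.5); robot.pause(.2); s,p=st(f"floor {h}")
if h and p[2]<.0255:
    robot.release(); robot.pause(.4); st("released")
    e=robot.read_state()["ee_pos"]; robot.move_l([e[0],e[1],e[2]+.13],feed=.1); robot.pause(.3)
    st("clear"); print(robot.read_state()["finger_gap"])
    for c in("wrist","top"):
        im=robot.read_camera(c); cv2.imwrite(f"pics/{c}_end.png",im[:,:,::-1])
        print(c,[(np.round(d["position"],3).tolist(),round(d["conf"],2)) for d in robot.spot_in(c,"head")[:2]], rail(-.0005,.0137,.119))
E
```

```text
floor True [-0.94 13.61 24.11] [0.02 0.62 5.76] 27.91
released [-2.28 12.15 22.71] [-0.26  0.34  0.16] 28.93
clear [ -2.45  12.15 152.38] [-0.45  0.12 -0.35] 30.68
0.08500967080773617
wrist [([0.578, -0.062, 0.117], 0.6), ([0.651, -0.272, 0.005], 0.49)] [np.float64(0.5724083336004432), np.float64(-0.06127158690960295), 0.119]
top [] [np.float64(0.5724083336004432), np.float64(-0.06127158690960295), 0.119]
```

View pics/wrist_end.png

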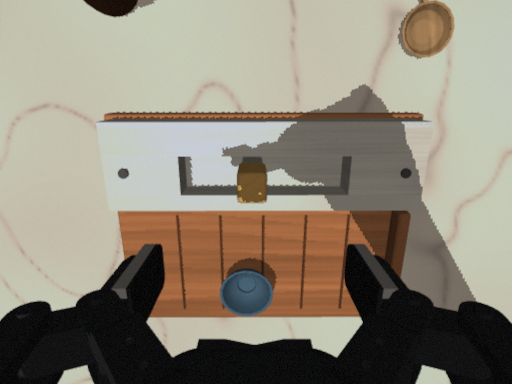

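The wrist picture shows the stop upright at (252,182), square to the slot with its toe under the lip, and the dish is untouched. The foot met the floor at 24.1 mm, and the head top reads 0.117 m against an expected 0.119 m.

```bash
python3 -c "
from plant import robot
print(robot.finish_job())"
```

```text
the job is handed in; nothing more can be done
None
```

The L-footed stop is in the notch at about y = +14 mm along the rail, foot on the slot floor (read 24.1 mm), released and upright in the last wrist picture, and the job is handed in (verdict not shown).

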